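# Kit the coils and posts and send the carriage under the gantry

### The job

Kit up the carriage for the next playfield: work each solenoid coil free from its corner of the red bin and stand it upright on one of its square ends on the carriage's deck, and stand every square aluminium post upright in the carriage's cup. Keep the carriage at its loading end until everything is aboard, then push it by its handle, under the gantry, fully home to the far end of its track with everything still standing, and leave the jar and the tape roll alone.

Things in the scene. Friction and masses are not known exactly. Their poses are not given: they have to be found in the camera images.
- bin: fixed red plastic parts bin, outside 230 (x) x 170 (y) x 64 mm high, walls and floor 5 mm. A ledge 32 x 32 x 6 mm covers each inner corner, its underside 53 mm above the bench, 4 mm over a lying coil: a coil must be slid out from under it before lifting. Origin: centre of the underside; z up.
- coil_a: solenoid coil 80 mm long: copper winding (25 mm diameter, 64 long, paper band) between two square white flanges 44 x 44 x 8 mm; 0.17-0.34 kg; both ends alike. Origin at its centre, x axis along the winding. Starts lying in a corner of the bin along its x, one end under the ledge within 2 mm of the short wall, one side within 2 mm of the long wall.
- coil_b: solenoid coil 80 mm long: copper winding (25 mm diameter, 64 long, paper band) between two square white flanges 44 x 44 x 8 mm; 0.17-0.34 kg; both ends alike. Origin at its centre, x axis along the winding. Starts lying in a corner of the bin along its x, one end under the ledge within 2 mm of the short wall, one side within 2 mm of the long wall.
- post_0: square aluminium prop post, 160 x 16 x 16 mm with black end caps, 0.08 to 0.14 kg, both ends alike. Origin at its centre, x axis along its length. It starts lying flat on the bench, robot side of the track, to the left. May be absent.
- post_1: square aluminium prop post, 160 x 16 x 16 mm with black end caps, 0.08 to 0.14 kg, both ends alike. Origin at its centre, x axis along its length. It starts lying flat on the bench, robot side of the track, to the left. May be absent.
- post_2: square aluminium prop post, 160 x 16 x 16 mm with black end caps, 0.08 to 0.14 kg, both ends alike. Origin at its centre, x axis along its length. It starts lying flat on the bench, robot side of the track, to the left. May be absent.
- carriage (a joint): position of the carriage along its track in m: 0 = loading end, where it starts (0 to 0.02); 0.24 = fully home at the far stop. It moves along the deck's +y (to the robot's left), needs about 2 N to start and stays where it is left.
- deck (a point): centre of the carriage deck's top face, 22 mm above the bench; the deck is 130 (x) x 300 (y) mm; axes: y along the track towards home, z up, -x towards the robot. Coils stand on the black mat, deck y from -55 to +145 mm; the cup is at the -y end.
- gantry (a point): underside of the fixed gantry, a dark steel arm crossing over the track, 210 mm above the bench, 35 mm wide (y); this point is over the deck's centre line, 235 mm ahead (+y) of the deck centre when the carriage is at 0. The arm runs from its post at x = +75 to +105 mm from this point to its tip at x = -30 mm; axes as the deck's.
- handle (a point): centre of the top of the carriage's black handle, an upright paddle 30 (deck x) x 14 (deck y) mm, from 22 mm to 85 mm above the bench, 117 mm to the robot's side (-x) of the cup's axis, at deck y = -100 mm; nothing above it.
- cup (a point): centre of the inner floor of the round steel cup fixed on the deck at deck y = -100 mm; inside diameter 68 mm, outside 76 mm, rim 98 mm above this point; floor 26 mm above the bench; holds all three posts at once. Axes as the deck's.
- screw_jar: bystander: clear jar with black cap, 64 mm diameter, 90 mm tall; origin centre of underside
- tape_roll: bystander: black tape roll lying flat, 100 mm diameter, 25 mm high; origin centre of underside
Not all that is in view belongs to the job. Leave any orange look-alike of the post_2 alone.

How it is judged:
By the outcome, as a careful person would: the job done as asked, in the order asked, and still so for the second after the job is handed in, with the robot touching nothing.
Of post_0, post_1, post_2 only 1 to 3 are there at a start; the rules pass over those that are not, and their reading is None.
At some moment in a run one of post_0, post_1, post_2 may be knocked a few centimetres aside while the robot is not near it.
Once in a run the grip may slacken for a moment while it holds something.
It also fails if it takes over 210 s, if anything falls off the work surface, if the arm or the gripper's body presses on something with over 40 N, if the wrist force passes 120 N, or if a joint passes its speed limit or range.

### The arm

A 6-joint arm with a two-finger parallel gripper is mounted at the origin on the work surface. World frame = base frame: x ahead of the robot, y to its left, z up, the work surface at z = 0. Lengths are in m, angles in rad, forces in N, time in s.
With the tool pointing down it reaches from about 0.35 to 0.775 m from the base axis. Payload 5.5 kg.
Tool frame: the origin (TCP) lies on the mounting face of the last link; the fingertips stand 173 mm ahead of it and the grasp point (between the pads) lies 155 mm ahead of it; z points along the fingers, y is the line along which they close (so a half turn about z gives the same grasp; the last joint's range is limited). The gripper opens to 85 mm and grips with 20 to 120 N. Pads are 22 mm wide; open, the fingers measure 114 mm over their backs; the gripper's body (76 mm by 85 mm) begins 54 mm behind the grasp point. The pads swing forward as they close: fully open they stand 13 mm farther back than shut.
Start: joints at [-1.392, 0.313, 0.046, 1.304, 0, 1.431], TCP at [0.18, -0.546, 0.405] pointing down, gripper open.
Joint ranges: [-2.76, 2.76], [-0.86, 1.69], [-1.03, 1.26], [-2.2, 2.34], [-1.47, 1.5], [-3.14, 3.14]. Speed limits (rad/s): [2.57, 2.57, 3.14, 3.14, 3.14, 3.14].

### API

Orientations are given as a unit quaternion [w, x, y, z].
In Python, from cell import move_pose, move_straight, move_joints, grip, hold, inverse_kinematics, camera, camera_model, IKError, close_job, find_in, spot_point, get_clock, get_qpos, get_qd, get_effort, get_tool_pos, get_tcp_rot, get_wrist_force, get_wrist_torque, get_width, get_finger_force gives the robot as it stands. The module is installed in compiled form; this text tells all that it offers. Calls block until the motion is done:
- move_pose(position, orientation): joint-space move of the TCP to a pose.
- move_straight(position, orientation=None, velocity=0.15, stop_force=None): straight line of the TCP; orientation=None keeps the orientation; velocity is the mean speed in m/s. With stop_force (N) it stops when the force on the tool has changed by that much, and returns True; else False.
- move_joints(angles): joint-space move.
- grip(opening): opening from 0.0 (shut) to 1.0 (fully open); the grip force is fixed at half the most; returns when the fingers have stopped.
- hold(seconds).
- inverse_kinematics(position, orientation): joint angles nearest the present ones, or None.
- camera(name): name is "scene" or "top"; returns (picture, depth): 480x640x3 uint8, red, green, blue; 480x640 float32, m along the optical axis (not along the pixel's ray), 0 where there is no reading.
- camera_model(name): a dict with "intrinsics" (3x3 intrinsics, pixels), "pose" (4x4, takes a point from camera to world coordinates). Camera axes: x right, y up, looking along -z (the intrinsics and any distortion apply to the point x, -y, -z); pixel columns grow to the right and rows downward; lengths in m; the calibration is good to about 2 mm. A picture is of the moment at which its call begins. camera_model takes no time and is no camera call.
A pose or a line that the arm cannot do raises IKError and nothing moves.
- close_job(): hands the job in; it is judged then, once.
Trained networks look in the newest picture that a camera, given by its name, has taken for a name from the list of things; names that differ only in an ending like _2 or _b are one class to them, and where a whole thing is asked for, a point or a joint stands for the part that bears it (a point fixed in the world has none). Each returns a list of dicts, best first, with "score" (0 to 1); they miss things now and then, are a little off and sometimes report something else, mostly with a low value. They report only what shows in the picture. A call takes as long as a camera call. They do not tell look-alikes from the thing itself.
- find_in(camera, label): "bbox" ([left, top, right, bottom] in pixels, round what is visible of it).
- spot_point(camera, label): "xy" ([column, row] in pixels: a listed point, or the origin of a listed thing).
Readings, each from a call of its own:
- get_clock(): time.
- get_qpos(): joint angles.
- get_qd(): joint speeds.
- get_effort(): joint torques, N m.
- get_tool_pos(): TCP position.
- get_tcp_rot(): TCP orientation.
- get_wrist_force(): force on the tool from outside, world axes, zero at the start.
- get_wrist_torque(): the same for the moment, N m.
- get_width(): opening from 0.0 (shut) to 1.0 (fully open).
- get_finger_force(): force on a finger pad.
Only numpy, scipy, OpenCV 4.12 (cv2) and the standard library are available. Lean on these libraries where they do the work, as an engineer would, in place of code of your own. Each camera call takes 0.05 s, during which the arm holds its last target. There are 200 camera calls.

## Working session

There is one attempt and no reset: what is moved stays moved. The work goes in short steps, each a Python script; the robot and the scene stay as the last script left them, time stands still between calls to the robot, and variables do not carry over. Pictures are saved under pics/ and viewed, at most 14 in all, crops included, and the job is handed in when it is done.

```bash
ls; mkdir -p pics; cat > h.py <<'E'
import numpy as np, cv2
from cell import *
from scipy.spatial.transform import Rotation as R
def shot(n):
    return camera(n)
def cloud(n,d):
    m=camera_model(n);K=np.array(m['intrinsics']);T=np.array(m['pose'])
    v,u=np.mgrid[0:480,0:640]
    P=np.stack([(u-K[0,2])/K[0,0]*d,-(v-K[1,2])/K[1,1]*d,-d],-1)
    W=P@T[:3,:3].T+T[:3,3]; W[d<=0]=np.nan
    return W
def save(n,im): cv2.imwrite('pics/'+n+'.png',cv2.cvtColor(im,cv2.COLOR_RGB2BGR))
E
python3 - <<'E'
from h import *
for n in ("scene","top"):
    m=camera_model(n);print(n,{k:(np.round(v,3).tolist() if not isinstance(v,(str,dict)) else v) for k,v in m.items()})
    im,d=shot(n);save(n+'0',im);np.savez('pics/'+n+'0.npz',im=im,d=d)
    W=cloud(n,d)
    for l in ["bin","coil_a","post_0","deck","gantry","handle","cup","screw_jar","tape_roll"]:
        for r in spot_point(n,l):
            u,v=[int(round(x)) for x in r['xy']]
            w=W[min(max(v,0),479),min(max(u,0),639)]
            print(l,round(r['score'],2),(u,v),np.round(w,3))
print(get_clock())
E
```

```text
pics
scene {'intrinsics': [[510.517, 0.0, 326.91], [0.0, 510.517, 233.097], [0.0, 0.0, 1.0]], 'pose': [[0.804, -0.386, 0.452, 1.07], [0.595, 0.537, -0.599, -0.67], [-0.012, 0.75, 0.661, 0.921], [0.0, 0.0, 0.0, 1.0]]}
bin 0.57 (206, 363) [ 0.482 -0.323  0.003]
coil_a 0.73 (193, 323) [ 0.404 -0.281  0.037]
coil_a 0.62 (290, 406) [ 0.711 -0.317  0.057]
coil_a 0.54 (215, 390) [ 0.574 -0.375  0.057]
coil_a 0.43 (303, 234) [0.4   0.11  0.014]
post_0 0.77 (302, 234) [0.397 0.109 0.014]
post_0 0.63 (346, 202) [0.415 0.29  0.016]
post_0 0.54 (428, 189) [0.693 0.211 0.229]
post_0 0.19 (376, 173) [ 0.394  0.485 -0.001]
deck 0.82 (350, 301) [ 0.638 -0.014  0.019]
deck 0.57 (207, 363) [ 0.482 -0.321  0.001]
gantry 0.79 (406, 184) [0.641 0.202 0.227]
gantry 0.49 (325, 326) [ 0.661 -0.14   0.074]
handle 0.92 (284, 285) [ 0.523 -0.108  0.083]
cup 0.75 (327, 322) [ 0.666 -0.14   0.09 ]
screw_jar 0.96 (289, 408) [ 0.711 -0.32   0.055]
tape_roll 0.81 (376, 171) [ 0.389  0.493 -0.   ]
top {'intrinsics': [[468.414, 0.0, 316.172], [0.0, 468.414, 239.68], [0.0, 0.0, 1.0]], 'pose': [[0.01, 0.998, -0.064, 0.45], [-1.0, 0.012, 0.021, 0.061], [0.021, 0.064, 0.998, 1.256], [0.0, 0.0, 0.0, 1.0]]}
bin 0.76 (446, 256) [ 0.49  -0.315  0.002]
coil_a 0.79 (463, 226) [ 0.569 -0.351  0.035]
coil_a 0.51 (431, 289) [ 0.402 -0.265  0.034]
post_0 0.96 (142, 225) [0.563 0.497 0.011]
post_0 0.74 (285, 291) [0.393 0.117 0.01 ]
deck 0.79 (333, 199) [ 0.638 -0.008  0.021]
gantry 0.9 (242, 188) [0.627 0.204 0.232]
handle 0.77 (377, 240) [ 0.526 -0.116  0.085]
cup 0.56 (369, 199) [ 0.639 -0.104  0.023]
screw_jar 0.69 (438, 185) [ 0.671 -0.277  0.065]
tape_roll 0.61 (146, 286) [ 0.402  0.486 -0.002]
1.0
```

View pics/top0.png

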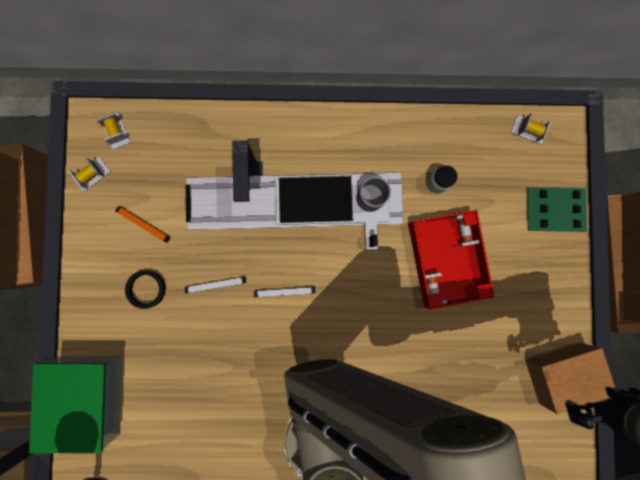

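View pics/scene0.png

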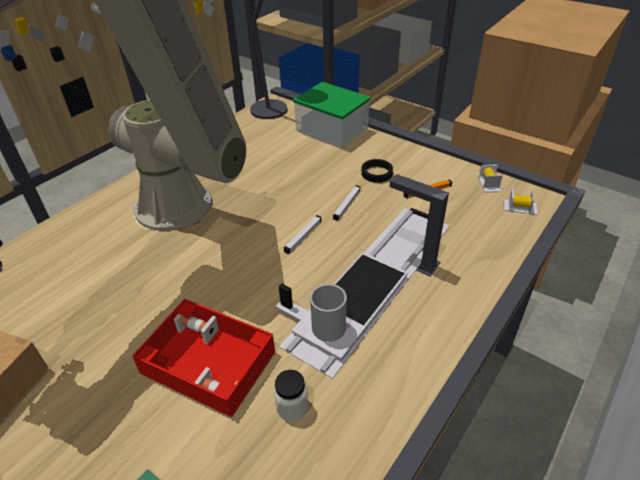

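The top view shows the bin with its coils at about (463,226) and (432,285). There are two white posts, at (215,285) and (285,291), and the orange decoy is at (142,225). The cup is at (373,190), the handle at (372,240) and the gantry at (242,170). The scene view agrees. Next I'll measure everything precisely and check that the horizontal-tool poses are feasible.

```bash
cat > meas.py <<'E'
from h import *
def rect(P):
    (c,s,a)=cv2.minAreaRect((P[:,:2]*1000).astype(np.float32)); return np.round(c,1),np.round(s,1),round(a,2)
def comps(mask,W,mn=15):
    n,l,st,_=cv2.connectedComponentsWithStats(mask.astype(np.uint8))
    return [W[l==i] for i in range(1,n) if st[i,4]>=mn]
if __name__=='__main__':
  for n in ("scene","top"):
    f=np.load(f'pics/{n}0.npz');im=f['im'].astype(int);W=cloud(n,f['d']);z=W[...,2];x=W[...,0];y=W[...,1]
    r,g,b=im[...,0],im[...,1],im[...,2]
    print('==',n)
    red=(r>2*g)&(r>2*b)&(r>90)&(z>.055)&(z<.075)&(x<.8)
    print('bin rim',rect(W[red]),np.nanmedian(z[red]))
    inb=(x>.33)&(x<.64)&(y>-.42)&(y<-.2)
    co=inb&(z>.015)&(np.minimum(g,b)>.55*r)&(r>60)
    for c in comps(co,W,6): print(' coil part',len(c),np.round(np.nanmean(c,0),3),np.round(c.min(0),3),np.round(c.max(0),3))
    led=inb&(z>.054)&(z<.063)&(r>2*g)
    po=(x>.25)&(x<.56)&(y>0)&(y<.55)&(z>.006)&(z<.03)
    for c in comps(po,W): print(' post',rect(c),np.round(np.median(c,0),3),len(c))
    cup=(z>.113)&(z<.135)&(x>.57)&(x<.72)&(y>-.2)&(y<0)
    P=W[cup]; print(' cup',cv2.minEnclosingCircle((P[:,:2]*1000).astype(np.float32)),np.median(P[:,2]))
    ha=(z>.07)&(z<.1)&(x>.48)&(x<.56)&(y>-.17)&(y<-.05);P=W[ha];print(' handle',rect(P),np.median(P[:,2]))
    mat=(r<50)&(g<50)&(b<50)&(z>.012)&(z<.032)&(x>.55)&(x<.73)&(y>-.08)&(y<.25)
    for c in comps(mat,W,200): print(' mat',rect(c),np.round(np.median(c[:,2]),3))
    ga=(z>.2)&(z<.25)&(x>.5)&(y>.1)&(y<.3);P=W[ga];print(' gantry',rect(P),np.round(np.percentile(P[:,2],[5,50,95]),3))
    ja=(z>.05)&(x>.62)&(x<.78)&(y>-.38)&(y<-.2);P=W[ja];print(' jar',rect(P))
E
python3 meas.py; python3 - <<'E'
from h import *
def hz(head,tilt=0,flip=1):
    # tool z horizontal along heading, tilted down by tilt; tool y horizontal
    zz=np.array([np.cos(head)*np.cos(tilt),np.sin(head)*np.cos(tilt),-np.sin(tilt)])
    yy=flip*np.array([-np.sin(head),np.cos(head),0]);xx=np.cross(yy,zz)
    return np.stack([xx,yy,zz],1)
def q(M): a=R.from_matrix(M).as_quat();return [a[3],a[0],a[1],a[2]]
for tgt in ([.64,0,.075],[.64,.07,.075],[.66,-.1,.18]):
  for h in (-60,-40,-20,0,20,40,60,):
    o=[]
    for fl in (1,-1):
      for t in (0,15):
        M=hz(np.radians(h),np.radians(t),fl);p=np.array(tgt)-.155*M[:,2]
        s=inverse_kinematics(p.tolist(),q(M)); o.append(None if s is None else np.round(s,2).tolist())
    print(tgt,h,o)
E
```

```text
== scene
bin rim (array([ 481.4, -318. ]), array([234.1, 172.7]), 10.4) 0.059490723085754094
 coil part 106 [ 0.374 -0.296  0.036] [ 0.362 -0.304  0.015] [ 0.385 -0.282  0.056]
 coil part 161 [ 0.404 -0.279  0.034] [ 0.385 -0.29   0.018] [ 0.422 -0.255  0.043]
 coil part 224 [ 0.441 -0.269  0.036] [ 0.412 -0.291  0.015] [ 0.448 -0.244  0.051]
 coil part 129 [ 0.525 -0.363  0.043] [ 0.518 -0.383  0.017] [ 0.531 -0.346  0.051]
 coil part 77 [ 0.552 -0.364  0.038] [ 0.542 -0.373  0.032] [ 0.572 -0.352  0.058]
 post (array([396.9, 476.9]), array([ 98.5, 104.7]), 56.14) [0.4   0.476 0.02 ] 432
 post (array([409.9, 298.2]), array([ 19. , 165.7]), 9.93) [0.412 0.29  0.014] 244
 post (array([392.9, 115.4]), array([ 19.8, 162.5]), 3.85) [0.395 0.111 0.014] 319
 cup ((642.9999389648438, -108.96916198730469), 40.22473907470703) 0.12052175613775445
 handle (array([ 528.4, -114.3]), array([29. , 15.1]), 4.12) 0.08185527543296545
 mat (array([637.4,  39.2]), array([119.8, 191.8]), 2.57) 0.021
 gantry (array([670.6, 206.4]), array([135.8,  40.6]), 2.63) [0.208 0.227 0.231]
 jar (array([ 693.9, -295
[... 2907 characters left out ...]
 -0.86, -1.66, -1.17, 0.0], [0.11, 0.46, -0.77, -0.65, -1.08, 0.53], [0.12, 0.8, -0.86, -1.66, -1.17, -3.14], [0.11, 0.46, -0.77, -0.65, -1.08, -2.61]]
[0.66, -0.1, 0.18] -40 [None, None, None, None]
[0.66, -0.1, 0.18] -20 [None, None, None, None]
[0.66, -0.1, 0.18] 0 [None, None, None, None]
[0.66, -0.1, 0.18] 20 [None, None, None, None]
[0.66, -0.1, 0.18] 40 [[-0.72, 0.8, -0.89, -1.69, 1.42, -0.0], [-0.7, 0.41, -0.68, -0.09, 1.26, -0.97], [-0.72, 0.8, -0.89, -1.69, 1.42, -3.14], [-0.7, 0.41, -0.68, -0.09, 1.26, 2.17]]
[0.66, -0.1, 0.18] 60 [[-0.71, 1.1, 0.19, 2.23, 1.38, -3.14], [-0.7, 0.76, 0.01, 1.4, 1.26, -2.17], [-0.71, 1.1, 0.19, 2.23, 1.38, -0.0], [-0.7, 0.76, 0.01, 1.4, 1.26, 0.97]]
```

```bash
cat >> h.py <<'E'
def q(M): a=R.from_matrix(M).as_quat();return [a[3],a[0],a[1],a[2]]
def tool(head,elev,flip=1):
    """tool z: azimuth head, elev rad below horizontal; tool y horizontal"""
    zz=np.array([np.cos(head)*np.cos(elev),np.sin(head)*np.cos(elev),-np.sin(elev)])
    yy=flip*np.array([-np.sin(head),np.cos(head),0])
    return np.stack([np.cross(yy,zz),yy,zz],1)
def ik(g,M,L=.155): return inverse_kinematics((np.array(g)-L*M[:,2]).tolist(),q(M))
E
python3 - <<'E'
from h import *
from scipy.optimize import least_squares
rng=np.random.default_rng(0);D=[]
while len(D)<60:
    M=tool(rng.uniform(-3,3),rng.uniform(.3,1.57),1);g=[rng.uniform(.35,.7),rng.uniform(-.4,.4),rng.uniform(.05,.3)]
    s=ik(g,M)
    if s is not None: D.append((np.array(g)-.155*M[:,2],M,np.array(s)))
def res(p,full=False):
    d6,d5,lat,a,h,L2,L3,off=p;o=[]
    for P,M,s in D:
        w=P-d6*M[:,2]; c,si=np.cos(s[0]),np.sin(s[0])
        r=c*w[0]+si*w[1]; l=-si*w[0]+c*w[1]; f=s[1]-s[2]; g=f+s[3]
        pr=a+L2*np.sin(s[1])+L3*np.sin(f)+d5*np.sin(g)+off*np.sin(f-np.pi/2)
        pz=h+L2*np.cos(s[1])+L3*np.cos(f)+d5*np.cos(g)+off*np.cos(f-np.pi/2)
        o+= [l-lat,r-pr,w[2]-pz]
    return np.array(o)
b=least_squares(res,[.1,.1,.0,0,.2,.4,.4,0])
print(np.round(b.x,4),np.abs(b.fun).max())
for nm,g in (('coil',[.64,0,.08]),('coil2',[.64,.07,.08]),('cup',[.643,-.107,.17])):
  print(nm)
  for e in (0,15,30,45,60):
    print(e,[h for h in range(-100,101,10) if ik(g,tool(np.radians(h),np.radians(e))) or ik(g,tool(np.radians(h),np.radians(e),-1))])
print('pick')
for nm,g in (('binlow',[.45,-.28,.03]),('binhigh',[.51,-.34,.03]),('post1',[.395,.12,.03]),('post2',[.41,.3,.03])):
  for e in (30,45,60,75):
    print(nm,e,[h for h in range(-180,180,10) if ik(g,tool(np.radians(h),np.radians(e))) or ik(g,tool(np.radians(h),np.radians(e),-1))])
E
```

```text
[ 0.1609  0.0115  0.0779  0.0639  0.1544  0.4366  0.0802 -0.3492] 0.0771069550223834
coilTraceback (most recent call last):
  File "<stdin>", line 22, in <module>
ValueError: The truth value of an array with more than one element is ambiguous. Use a.any() or a.all()
```

```bash
python3 - <<'E'
from h import *
def ok(g,h,e): return any(ik(g,tool(np.radians(h),np.radians(e),f)) is not None for f in(1,-1))
for nm,g in (('coil',[.64,0,.08]),('coil2',[.64,.07,.08]),('cup',[.643,-.107,.17])):
  for e in (0,15,30,45,60,75):
    print(nm,e,[h for h in range(-180,180,20) if ok(g,h,e)])
for nm,g in (('binlow',[.45,-.28,.03]),('binhigh',[.51,-.34,.03]),('post1',[.395,.12,.03]),('post2',[.41,.3,.03])):
  for e in (30,45,60,75):
    print(nm,e,[h for h in range(-180,180,20) if ok(g,h,e)])
for e in(0,30,60,90): # structure probe
  print(e,np.round(ik([.6,0,.3],tool(0,np.radians(e)),0),3), np.round(ik([.6,0,.3],tool(.5,np.radians(e)),0),3))
E
```

```text
coil 0 [-80, -60, -40, 40, 60, 80]
coil 15 [-100, -80, -60, -40, 40, 60, 80, 100]
coil 30 [-120, -100, -80, -60, -40, 40, 60, 80, 100, 120]
coil 45 [-140, -120, -100, -80, -60, -40, -20, 0, 20, 40, 60, 80, 100, 120, 140]
coil 60 [-180, -160, -140, -120, -100, -80, -60, -40, -20, 0, 20, 40, 60, 80, 100, 120, 140, 160]
coil 75 [-180, -160, -140, -120, -100, -80, -60, -40, -20, 0, 20, 40, 60, 80, 100, 120, 140, 160]
coil2 0 [-80, -40, 40, 80]
coil2 15 [-100, -80, -60, -40, 60, 80, 100]
coil2 30 [-120, -100, -80, -60, -40, 40, 60, 80, 100, 120]
coil2 45 [-140, -120, -100, -80, -60, -40, -20, 0, 20, 40, 60, 80, 100, 120, 140]
coil2 60 [-180, -160, -140, -120, -100, -80, -60, -40, -20, 0, 20, 40, 60, 80, 100, 120, 140, 160]
coil2 75 [-180, -160, -140, -120, -100, -80, -60, -40, -20, 0, 20, 40, 60, 80, 100, 120, 140, 160]
cup 0 [-60, 40, 60]
cup 15 [-100, -80, -60, 40, 60, 80]
cup 30 [-120, -100, -80, -60, -40, 0, 20, 40, 60, 80, 100]
cup 45 [-140, -120, -100, -80, -60, -40, -20, 0, 20, 40, 60, 80, 100, 120]
cup 60 [-180, -160, -140, -120, -100, -80, -60, -40, -20, 0, 20, 40, 60, 80, 100, 1
[... 1194 characters left out ...]
-120, -100, -80, -60, -40, -20, 80, 100, 120, 140, 160]
post2 45 [-180, -160, -140, -120, -100, -80, -60, -40, -20, 80, 100, 120, 140, 160]
post2 60 [-180, -160, -140, -120, -100, -80, -60, -40, -20, 0, 20, 40, 60, 80, 100, 120, 140, 160]
post2 75 [-180, -160, -140, -120, -100, -80, -60, -40, -20, 0, 20, 40, 60, 80, 100, 120, 140, 160]
0 [-0.17   0.447 -1.01  -1.457  0.17   0.   ] [-0.287  0.462 -0.963 -1.426  0.787  0.   ]
30 [-0.164  0.172 -0.81  -0.452  0.142 -0.083] [-0.263  0.189 -0.729 -0.244  0.641 -0.446]
60 [-0.15   0.203 -0.463  0.386  0.075 -0.13 ] [-0.203  0.235 -0.403  0.518  0.329 -0.633]
90 [-0.134  0.409 -0.075  1.086  0.    -0.134] [-0.134  0.409 -0.075  1.086  0.    -0.634]
```

```bash
cat >> h.py <<'E'
D2=np.pi/180
BY=10.7*D2; BC=np.array([.482,-.3168]); Bx=np.array([np.cos(BY),np.sin(BY)]); By=np.array([-Bx[1],Bx[0]])
def binp(x,y): return BC+Bx*x+By*y           # bin frame (m) -> world xy
CUP=np.array([.6433,-.107]); DY=2.5*D2
def deck(x,y): return CUP+np.array([np.cos(DY),np.sin(DY)])*x+np.array([-np.sin(DY),np.cos(DY)])*(y+.1)
def go(g,M,v=None,sf=None,L=.155):
    """grasp point to g with tool rotation M; v: straight at v, else joint move"""
    p=(np.array(g,float)-L*M[:,2]).tolist()
    if v is None: return move_pose(p,q(M))
    return move_straight(p,q(M),velocity=v,stop_force=sf)
def st(tag=''):
    print(tag,'t%.1f'%get_clock(),'w%.3f'%get_width(),'ff',np.round(get_finger_force(),1),'F',np.round(get_wrist_force(),1),'p',np.round(get_tool_pos(),4))
E
python3 - <<'E'
from h import *
M=tool(BY-np.pi/2,np.pi/2,1)
p=binp(.033,-.057)
s=[ik([*p,.2],tool(BY-np.pi/2,np.pi/2,f)) for f in(1,-1)];print([np.round(x,2) for x in s],np.round(get_qpos(),2))
if abs(s[1][5])<abs(s[0][5]): M=tool(BY-np.pi/2,np.pi/2,-1)
go([*p,.2],M); grip(.45); st('above')
go([*p,.09],M,.2); hit=go([*p,.0605],M,.06,6); st(f'down {hit}')
grip(0.); st('closed')
a,d=shot('top');save('t1',a[150:350,350:600].repeat(3,0).repeat(3,1))
np.savez('pics/top1.npz',im=a,d=d)
E
```

```text
[array([-0.73,  0.46,  0.14,  1.25,  0.  ,  0.65]), array([-0.73,  0.46,  0.14,  1.25,  0.  , -2.49])] [-1.39  0.31  0.05  1.3   0.    1.43]
above t3.0 w0.453 ff 0.0 F [0.1 0.1 1.2] p [ 0.5249 -0.3668  0.355 ]
down False t4.3 w0.455 ff 0.0 F [ 1.2 -0.1  0.2] p [ 0.525  -0.3666  0.2152]
closed t4.7 w0.065 ff 59.3 F [-2.5 -0.9  4.6] p [ 0.5246 -0.3669  0.2161]
```

View pics/t1.png

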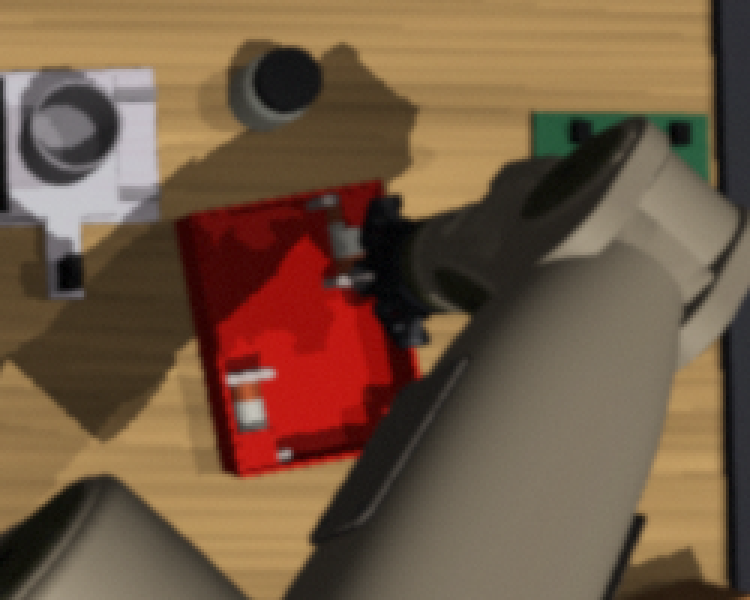

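The gripper has closed on coil A's free flange, at about (345,280) in the crop. Now I'll drag it out.

```bash
python3 - <<'E'
from h import *
M=tool(BY-np.pi/2,np.pi/2,1)
z=.0612
go([*binp(-.012,-.057),z],M,.1); st('x')
go([*binp(-.012,-.027),z],M,.1); st('y')
grip(.3); go([*binp(-.012,-.027),.12],M,.25); go([*binp(-.012,-.027),.20],M,.3)
move_joints([-1.3,0,0,1.4,0,.6]); st('away')
a,d=shot('top');save('t2',a[150:350,350:600].repeat(3,0).repeat(3,1))
W=cloud('top',d);r,g,b=[a[...,i].astype(int) for i in range(3)];x,y,zz=[W[...,i] for i in range(3)]
from meas import comps
co=(x>.33)&(x<.64)&(y>-.42)&(y<-.2)&(zz>.015)&(np.minimum(g,b)>.55*r)&(r>60)
for c in comps(co,W,8):
    m=c.mean(0);e=m[:2]-BC;print(len(c),np.round(m,3),'bin',np.round([e@Bx,e@By],3))
E
```

```text
x t5.4 w0.066 ff 59.0 F [-1.8 -0.5  0.9] p [ 0.4804 -0.3751  0.2161]
y t5.8 w0.063 ff 59.0 F [-0.1  1.3  1.1] p [ 0.4755 -0.3448  0.2161]
away t8.2 w0.302 ff 0.0 F [-0.3 -0.1  0.9] p [ 0.1993 -0.417   0.5427]
60 [ 0.546 -0.327  0.044] bin [ 0.061 -0.022]
115 [ 0.511 -0.334  0.035] bin [ 0.025 -0.022]
66 [ 0.477 -0.343  0.044] bin [-0.01  -0.025]
61 [ 0.439 -0.267  0.044] bin [-0.033  0.056]
94 [ 0.405 -0.271  0.036] bin [-0.067  0.059]
15 [ 0.371 -0.296  0.047] bin [-0.105  0.041]
```

View pics/t2.png

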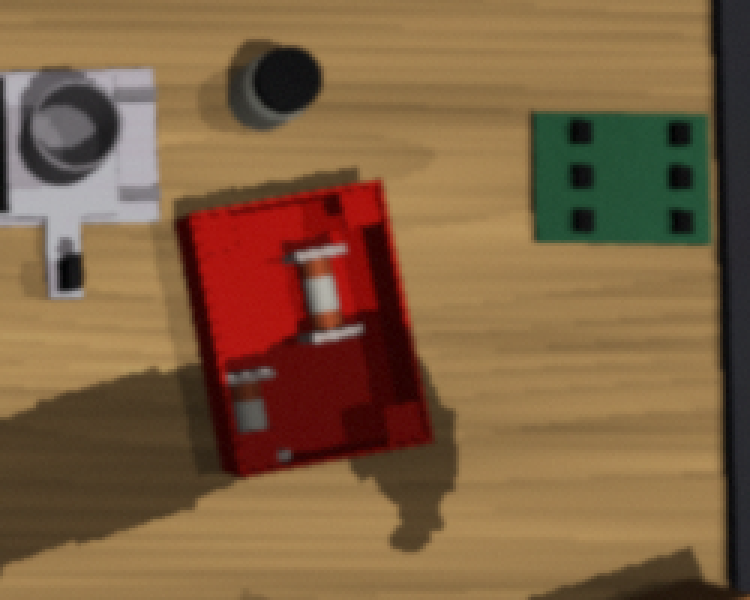

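Coil A is free and square in the bin, with its centre at about (322,293) in the crop. Next I'll do a tilted grasp and lift, then check it.

```bash
cat >> h.py <<'E'
EP=60*D2
def pickM(f,h=BY): return tool(h,EP,f)
def placeM(f,hp): return tool(hp,np.pi/2-EP,-f)
def offs(M,g,c): # object centre in tool frame
    return M.T@(np.array(c)-(np.array(g)-.155*M[:,2]))
def put(c,M,o,v=None,sf=None):
    p=(np.array(c,float)-M@o).tolist()
    return move_pose(p,q(M)) if v is None else move_straight(p,q(M),velocity=v,stop_force=sf)
E
python3 - <<'E'
from h import *
c=[*binp(.025,-.024),.027]; g=[c[0],c[1],.030]
for f in (1,-1):
  M=pickM(f);o=offs(M,g,c);print(f,np.round(ik(g,M),2),np.round(o,3))
  for h in range(-100,-30,10):
    Mp=placeM(f,h*D2)
    print(h,[None if s is None else np.round(s,2).tolist() for s in [inverse_kinematics((np.array([*deck(0,y),.063+dz])-Mp@o).tolist(),q(Mp)) for y in (-.005,.075) for dz in (0,.15)]])
E
```

```text
1 [-0.93  0.39 -0.57  0.36  0.46 -1.05] [ 0.002 -0.     0.158]
-100 [[0.22, 0.98, 0.34, 1.51, -0.93, -0.88], [0.22, 0.86, 0.48, 1.77, -0.93, -0.88], [0.32, 1.07, 0.51, 1.7, -0.87, -0.74], [0.32, 0.96, 0.65, 1.96, -0.87, -0.74]]
-90 [[0.23, 0.86, 0.1, 1.2, -1.0, -1.13], [0.23, 0.72, 0.23, 1.47, -1.0, -1.13], [0.35, 0.95, 0.28, 1.43, -0.95, -0.94], [0.35, 0.82, 0.41, 1.69, -0.95, -0.94]]
-80 [[0.24, 0.73, -0.14, 0.82, -1.04, -1.43], [0.24, 0.57, -0.01, 1.11, -1.04, -1.43], [0.36, 0.82, 0.04, 1.1, -1.02, -1.21], [0.36, 0.67, 0.16, 1.38, -1.02, -1.21]]
-70 [[0.24, 0.61, -0.39, 0.39, -1.04, -1.78], [0.24, 0.42, -0.26, 0.71, -1.04, -1.78], [0.37, 0.69, -0.21, 0.7, -1.05, -1.53], [0.37, 0.52, -0.08, 1.0, -1.05, -1.53]]
-60 [[0.23, 0.54, -0.61, -0.04, -0.98, -2.12], [0.23, 0.3, -0.48, 0.32, -0.98, -2.12], [0.37, 0.59, -0.45, 0.26, -1.03, -1.88], [0.37, 0.39, -0.32, 0.6, -1.03, -1.88]]
-50 [[0.2, 0.5, -0.79, -0.41, -0.86, -2.4], [0.2, 0.21, -0.66, 0.0, -0.86, -2.4], [0.35, 0.52, -0.66, -0.15, -0.95, -2.2], [0.35, 0.27, -0.53, 0.22, -0.95, -2.2]]
-40 [[0.15, 0.48, -0.93, -0.7, -0.7, -2.63], [0
[... 612 characters left out ...]
, 1.94], [0.36, 0.67, 0.16, 1.38, -1.02, 1.94]]
-70 [[0.24, 0.61, -0.39, 0.39, -1.04, 1.36], [0.24, 0.42, -0.26, 0.71, -1.04, 1.36], [0.37, 0.69, -0.21, 0.7, -1.05, 1.61], [0.37, 0.52, -0.08, 1.0, -1.05, 1.61]]
-60 [[0.23, 0.54, -0.61, -0.04, -0.98, 1.02], [0.23, 0.3, -0.48, 0.32, -0.98, 1.02], [0.37, 0.59, -0.45, 0.26, -1.03, 1.26], [0.37, 0.39, -0.32, 0.6, -1.03, 1.26]]
-50 [[0.2, 0.5, -0.79, -0.41, -0.86, 0.74], [0.2, 0.21, -0.66, 0.0, -0.86, 0.74], [0.35, 0.52, -0.66, -0.15, -0.95, 0.94], [0.35, 0.27, -0.53, 0.22, -0.95, 0.94]]
-40 [[0.15, 0.48, -0.93, -0.7, -0.7, 0.51], [0.15, 0.15, -0.8, -0.23, -0.7, 0.51], [0.31, 0.49, -0.83, -0.5, -0.82, 0.67], [0.31, 0.19, -0.7, -0.07, -0.82, 0.67]]
```

```bash
cat > coil.py <<'E'
from h import *
def pick_coil(bx,by,dz=.003):
    c=[*binp(bx,by),.027]; g=[c[0],c[1],.027+dz]; M=pickM(1); o=offs(M,g,c)
    go([g[0],g[1],.22],M); grip(.68)
    go([g[0],g[1],.10],M,.25); hit=go(g,M,.08,6); st(f'down {hit}')
    grip(0.); st('closed')
    go([g[0],g[1],.24],M,.15); st('lift')
    return o
E
python3 - <<'E'
from coil import *
o=pick_coil(.025,-.024); np.save('o.npy',o)
Mp=placeM(1,-50*D2); put([*deck(0,-.005),.26],Mp,o); st('over')
a,d=shot('scene');save('s3',a[130:400,150:510].repeat(2,0).repeat(2,1))
E
```

```text
down True t11.5 w0.679 ff 0.0 F [-0.8  1.3  3.6] p [ 0.4347 -0.3498  0.1756]
closed t11.9 w0.261 ff 58.7 F [-1.6 -1.3  2.7] p [ 0.4344 -0.3498  0.1757]
lift t13.4 w0.260 ff 58.8 F [-0.2 -0.3 -2.3] p [ 0.4346 -0.3498  0.3731]
over t14.7 w0.260 ff 59.0 F [ 0.7 -1.4 -2.1] p [0.5511 0.0924 0.3372]
```

View pics/s3.png

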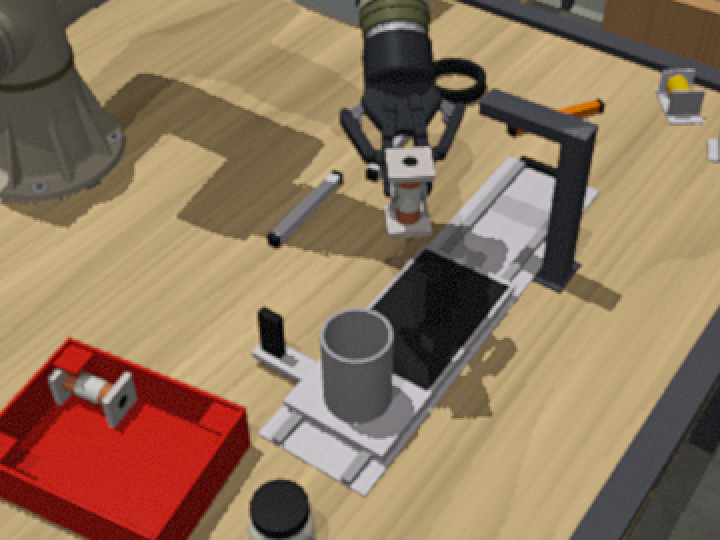

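Coil A hangs upright above the mat, at about (408,190). The descent stopped 11 mm high, so I'll correct the in-hand offset before placing it.

```bash
cat >> coil.py <<'E'
def place(c,M,o,open_=.5,low=.006,sf=5,back=.14):
    """c: resting centre of the object; straight down, release, back out along the tool"""
    put([c[0],c[1],c[2]+.03],M,o,.15); put([c[0],c[1],c[2]+.006],M,o,.08)
    hit=put([c[0],c[1],c[2]-low],M,o,.02,sf); st(f'placed {hit}')
    z=(get_tool_pos()+M@o)[2]; print('centre z at contact',round(z,4),'expected',c[2])
    grip(open_); st('released')
    p=np.array(get_tool_pos())-back*M[:,2]; move_straight(p.tolist(),q(M),velocity=.15); st('back')
E
python3 - <<'E'
from coil import *
c=np.array([*binp(.025,-.024),.027]); o=pickM(1).T@(c-np.array([.4344,-.3498,.1757])); print(np.round(o,4)); np.save('o.npy',o)
place([*deck(0,-.005),.062],placeM(1,-50*D2),o)
a,d=shot('scene');save('s4',a[130:400,150:510].repeat(2,0).repeat(2,1))
E
```

```text
[ 0.0069 -0.0004  0.1677]
placed True t16.9 w0.263 ff 61.6 F [-0.2 -0.1  4.4] p [0.5436 0.1015 0.1395]
centre z at contact 0.0616 expected 0.062
released t17.2 w0.500 ff 0.0 F [ 0.6  0.1 -0.7] p [0.5425 0.1015 0.1382]
back t18.3 w0.499 ff 0.0 F [-0.5 -0.8 -1.3] p [0.4646 0.1942 0.208 ]
```

View pics/s4.png

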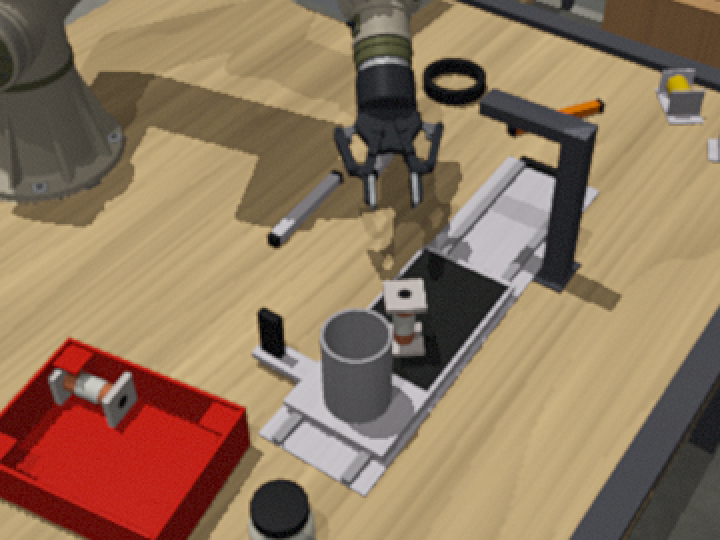

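Coil A is standing on the mat at about (405,320), beside the cup. Now coil B.

```bash
python3 - <<'E'
from coil import *
p=np.array(get_tool_pos());move_straight([p[0]-.03,p[1],.36],q(placeM(1,-50*D2)),velocity=.25)
M=tool(BY-np.pi/2,np.pi/2,1); z=.0612
go([*binp(-.033,.057),.25],M); grip(.45)
go([*binp(-.033,.057),.09],M,.25); st(go([*binp(-.033,.057),.0605],M,.06,6))
grip(0.); st('closed')
go([*binp(.026,.057),z],M,.1); go([*binp(.026,.021),z],M,.1); st('dragged')
grip(.3); go([*binp(.026,.021),.12],M,.25); go([*binp(.026,.021),.2],M,.3)
move_joints([-1.3,0,0,1.4,0,.6]); st('away')
a,d=shot('top');save('t5',a)
W=cloud('top',d);r,g,b=[a[...,i].astype(int) for i in range(3)];x,y,zz=[W[...,i] for i in range(3)]
from meas import comps,rect
co=(x>.33)&(x<.64)&(y>-.42)&(y<-.2)&(zz>.015)&(np.minimum(g,b)>.55*r)&(r>60)
for c in comps(co,W,8):
    m=c.mean(0);e=m[:2]-BC;print(len(c),np.round(m,3),'bin',np.round([e@Bx,e@By],3))
po=(x>.2)&(x<.56)&(y>-.2)&(y<.55)&(zz>.006)&(zz<.03)
for c in comps(po,W,100): print(' post',rect(c),np.round(np.median(c,0),3),len(c))
E
```

```text
False t23.1 w0.450 ff 0.0 F [-0.4 -0.1  0.2] p [ 0.4389 -0.2669  0.2153]
closed t23.5 w0.068 ff 59.1 F [-0.9 -0.9  3.3] p [ 0.4391 -0.2671  0.216 ]
dragged t24.7 w0.068 ff 58.8 F [ 0.2 -0.6 -0.3] p [ 0.5033 -0.292   0.216 ]
away t27.3 w0.299 ff 0.0 F [ 0.2 -1.3 -0.5] p [ 0.1993 -0.4169  0.5429]
62 [ 0.504 -0.289  0.045] bin [0.027 0.024]
119 [ 0.468 -0.295  0.035] bin [-0.009  0.024]
59 [ 0.434 -0.304  0.046] bin [-0.044  0.022]
 post (array([545. , 460.7]), array([77.2, 16.7]), 59.49) [0.542 0.455 0.015] 161
 post (array([ 532.9, -110.2]), array([53.1, 29.1]), 2.59) [ 0.54  -0.104  0.02 ] 141
 post (array([442.9, 100.7]), array([ 18.5, 160.2]), 5.37) [0.443 0.101 0.015] 372
 post (array([394.9, 481.1]), array([ 97.9, 100.1]), 51.08) [0.395 0.481 0.023] 621
 post (array([407.6, 300.1]), array([ 17.3, 160. ]), 10.1) [0.407 0.3   0.015] 379
```

View pics/t5.png

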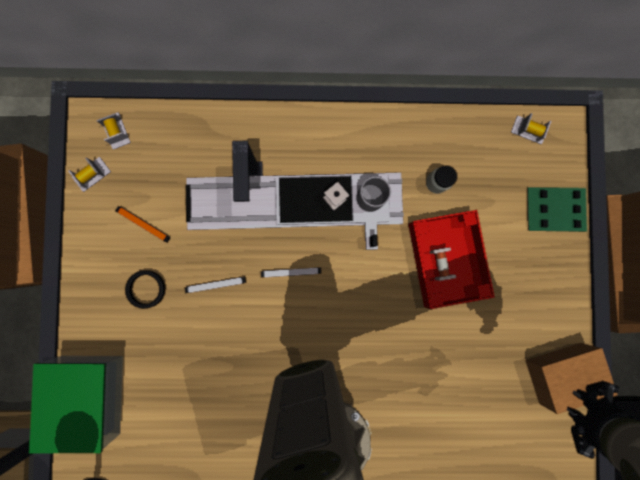

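Coil B is free at about (443,263). The near post was knocked and is now at (290,271), while the other is still at (215,285). There are only two white posts. Next I'll pick and place coil B.

```bash
python3 - <<'E'
from coil import *
c=np.array([*binp(-.009,.0225),.027])
o=pick_coil(-.009,.0225,.012); np.save('o.npy',o)
Mp=placeM(1,-50*D2); put([*deck(0,.075),.26],Mp,o); st('over')
a,d=shot('scene');save('s6',a[130:400,150:510].repeat(2,0).repeat(2,1))
E
```

```text
down True t30.6 w0.680 ff 0.0 F [-0.5 -2.3  3.1] p [ 0.393  -0.3112  0.1749]
closed t31.0 w0.265 ff 58.5 F [-2.7 -0.5  5.7] p [ 0.3922 -0.31    0.1743]
lift t32.5 w0.265 ff 58.8 F [ 0.3 -0.  -1.7] p [ 0.3926 -0.3104  0.3731]
over t34.0 w0.264 ff 59.0 F [ 0.2  0.7 -1.4] p [0.5419 0.179  0.3372]
```

View pics/s6.png

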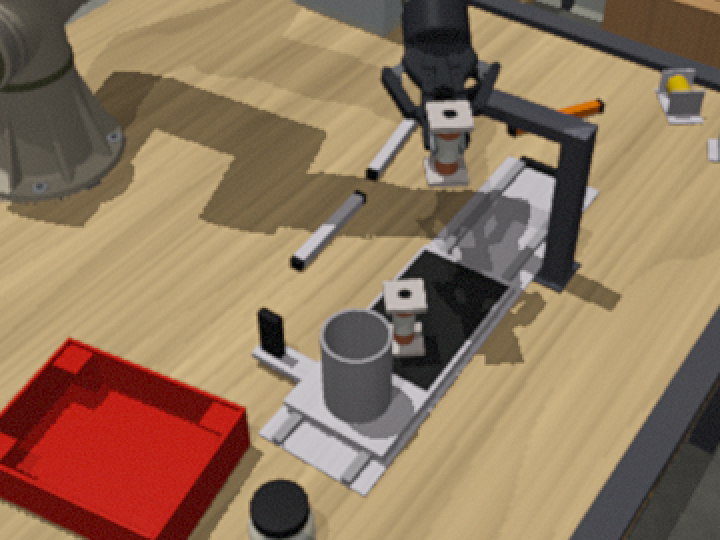

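Coil B is held upright, at about (448,145). Placing it.

```bash
python3 - <<'E'
from coil import *
c=np.array([*binp(-.009,.0225),.027]); o=pickM(1).T@(c-np.array([.3922,-.3100,.1743])); print(np.round(o,4))
place([*deck(-.004,.070),.062],placeM(1,-50*D2),o)
p=np.array(get_tool_pos());move_straight([p[0]-.02,p[1],.36],q(placeM(1,-50*D2)),velocity=.25)
# feasibility for posts
for nm,pc,ang in (('p1',[.4425,.1008],95.37),('p2',[.409,.3003],100.2)):
  u=np.array([np.cos(ang*D2),np.sin(ang*D2)])
  for s in (1,-1):           # heading s*u, grip the -s end
    h=ang*D2 if s>0 else ang*D2-np.pi
    gxy=np.array(pc)-s*u*.058
    for f in (1,-1):
      M=pickM(f,h);g=[*gxy,.025];o=offs(M,g,[*pc,.008]);a=ik(g,M);b=ik([*gxy,.2],M)
      if a is None or b is None: print(nm,s,f,a,b);continue
      L=[]
      for hp in range(-120,110,20):
        Mp=placeM(f,hp*D2)
        r=[inverse_kinematics((np.array([*CUP,z])-Mp@o).tolist(),q(Mp)) for z in (.107,.27)]
        if all(x is not None for x in r): L.append((hp,round(float(r[0][5]),2)))
      print(nm,s,f,np.round(a,2),np.round(o,3),L)
a,d=shot('scene');save('s7',a[130:400,150:510].repeat(2,0).repeat(2,1))
E
```

```text
[ 0.0061 -0.0009  0.1666]
placed True t36.2 w0.264 ff 59.3 F [ 0.  -0.9  3.3] p [0.5368 0.175  0.1388]
centre z at contact 0.0609 expected 0.062
released t36.5 w0.498 ff 0.0 F [ 0.   0.7 -0.1] p [0.5359 0.1748 0.1376]
back t37.6 w0.503 ff 0.0 F [-1.  -0.4 -0.4] p [0.4579 0.2674 0.2073]
p1 1 1 [-0.38  0.43 -0.52  0.88  0.46 -2.1 ] [-0.042 -0.     0.199] [(-100, -1.06), (-80, -1.69), (-60, -2.34), (-40, -2.78), (20, 2.49), (40, 1.89), (60, 1.22), (80, 0.76)]
p1 1 -1 [-0.38  0.43 -0.52  0.88  0.46  1.04] [0.042 0.    0.199] [(-100, 2.09), (-80, 1.45), (-60, 0.81), (-40, 0.37), (20, -0.65), (40, -1.25), (60, -1.93), (80, -2.38)]
p1 -1 1 [ 0.46  0.49 -0.41  0.88 -0.49  1.99] [-0.042 -0.     0.199] [(-100, -1.06), (-80, -1.69), (-60, -2.34), (-40, -2.78), (20, 2.49), (40, 1.89), (60, 1.22), (80, 0.76)]
p1 -1 -1 [ 0.46  0.49 -0.41  0.88 -0.49 -1.15] [0.042 0.    0.199] [(-100, 2.09), (-80, 1.45), (-60, 0.81), (-40, 0.37), (20, -0.65), (40, -1.25), (60, -1.93), (80, -2.38)]
p2 1 1 [ 0.05  0.36 -0.61  0.66  0.52 -1.71] [-0.042  0.     0.199] [(-100, -1.06), (-80, -1.69), (-60, -2.34), (-40, -2.78), (20, 2.49), (40, 1.89), (60, 1.22), (80, 0.76)]
p2 1 -1 [ 0.05  0.36 -0.61  0.66  0.52  1.43] [ 0.042 -0.     0.199] [(-100, 2.09), (-80, 1.45), (-60, 0.81), (-40, 0.37), (20, -0.65), (40, -1.25), (60, -1.93), (80, -2.38)]
p2 -1 1 [ 0.8   0.67 -0.08  1.15 -0.42  2.26] [-0.042 -0.     0.199] [(-100, -1.06), (-80, -1.69), (-60, -2.34), (-40, -2.78), (20, 2.49), (40, 1.89), (60, 1.22), (80, 0.76)]
p2 -1 -1 [ 0.8   0.67 -0.08  1.15 -0.42 -0.88] [0.042 0.    0.199] [(-100, 2.09), (-80, 1.45), (-60, 0.81), (-40, 0.37), (20, -0.65), (40, -1.25), (60, -1.93), (80, -2.38)]
```

View pics/s7.png

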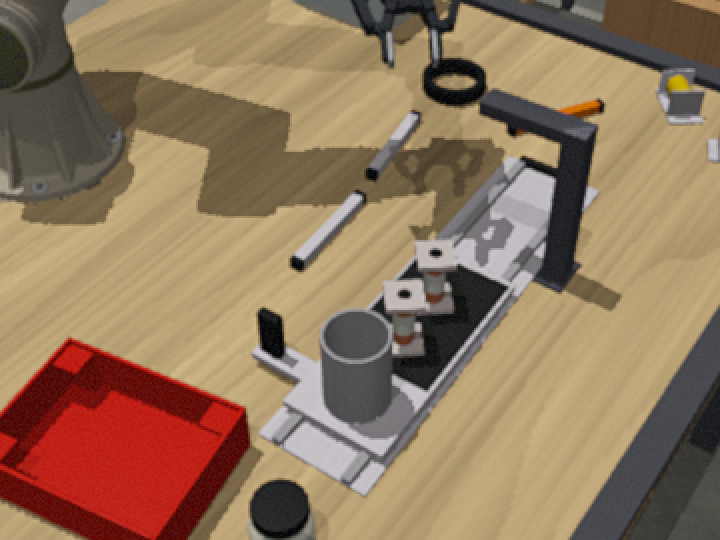

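Both coils are standing on the mat, with tops at (405,293) and (437,252). Now the knocked post: I'll grip it near its +y end.

```bash
cat > post.py <<'E'
from coil import *
from meas import comps,rect
def find_posts():
    a,d=shot('top');W=cloud('top',d);x,y,zz=[W[...,i] for i in range(3)]
    po=(x>.2)&(x<.56)&(y>-.05)&(y<.42)&(zz>.006)&(zz<.03)&(a.min(-1)>10)
    for c in comps(po,W,100): print(' post',rect(c),len(c))
def pick_post(pc,ang):
    u=np.array([np.cos(ang*D2),np.sin(ang*D2)]); h=ang*D2-np.pi
    gxy=np.array(pc)+u*.058; M=pickM(1,h); g=[*gxy,.025]
    go([*gxy,.2],M); grip(.45); go([*gxy,.07],M,.25); hit=go(g,M,.06,8); st(f'down {hit}')
    grip(0.); st('closed')
    p=np.array(get_tool_pos()); o=M.T@(np.array([*pc,.008])-p)
    o[1]=0  # pads centre it
    go([*gxy,.25],M,.15); st('lift'); return o
E
python3 - <<'E'
from post import *
find_posts()
o=pick_post([.4425,.1008],95.37); np.save('o.npy',o); print(o)
Mp=placeM(1,40*D2); off=.016*np.array([np.cos(40*D2),np.sin(40*D2)])
put([*(CUP+off),.30],Mp,o); st('over')
a,d=shot('scene');save('s8',a[100:400,150:510].repeat(2,0).repeat(2,1))
b,e=shot('top');np.savez('pics/p1.npz',a=a,d=d,b=b,e=e)
E
```

```text
post (array([443.5, 100.9]), array([ 16.3, 159.1]), 4.17) 373
 post (array([415. , 262.9]), array([15.8, 80.5]), 10.58) 151
down False t43.4 w0.449 ff 0.0 F [ 0.5 -0.6  0.2] p [0.4299 0.2358 0.1593]
closed t43.7 w0.165 ff 59.7 F [-1.2  1.6  3.5] p [0.43   0.2359 0.1598]
lift t45.4 w0.168 ff 59.2 F [ 0.6  1.2 -2. ] p [0.4296 0.2356 0.3834]
[-0.04159265  0.          0.19933051]
over t46.7 w0.166 ff 59.2 F [ 0.5  0.6 -1.9] p [ 0.5391 -0.1935  0.4349]
```

View pics/s8.png

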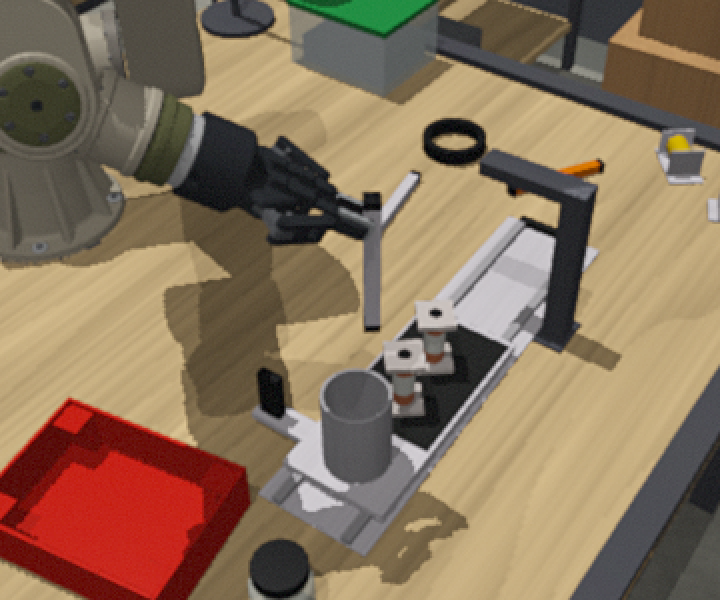

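The post is held vertical above the cup, at (372,260). I'll check its position by depth and then insert it.

```bash
cat >> post.py <<'E'
def held(a,d,cxy):
    W=cloud('scene',d);m=(np.hypot(W[...,0]-cxy[0],W[...,1]-cxy[1])<.05)&(W[...,2]>.215)&(W[...,2]<.32)
    P=W[m]; lo=P[P[:,2]<.25].mean(0);hi=P[P[:,2]>.28].mean(0)
    print('held',len(P),np.round(lo,4),np.round(hi,4),'minz',P[:,2].min().round(4),'target',np.round(cxy,4))
E
python3 - <<'E'
from post import *
f=np.load('pics/p1.npz');Mp=placeM(1,40*D2);o=np.load('o.npy');t=CUP+.016*np.array([np.cos(40*D2),np.sin(40*D2)])
held(f['a'],f['d'],t)
put([*t,.22],Mp,o,.2)
put([*t,.13],Mp,o,.1,8); st()
place([*t,.106],Mp,o,open_=.32,back=.10)
a,d=shot('scene');b,e=shot('top')
save('s9',np.hstack([a[150:400,220:470].repeat(2,0).repeat(2,1)[:500,:400],b[130:280,300:450].repeat(3,0).repeat(3,1)[:500,:400] if 0 else cv2.resize(b[140:265,320:420],(400,500),interpolation=0)]))
E
```

```text
held 357 [ 0.6597 -0.1029  0.2342] [ 0.6602 -0.103   0.3003] minz 0.2182 target [ 0.6556 -0.0967]
 t48.4 w0.162 ff 59.2 F [ 0.1  0.5 -0.8] p [ 0.5396 -0.1946  0.2665]
placed True t49.6 w0.161 ff 59.5 F [-0.4 -0.6  4.6] p [ 0.5396 -0.1945  0.2407]
centre z at contact 0.105 expected 0.106
released t49.8 w0.324 ff 0.0 F [-0.1  0.6  0.1] p [ 0.5388 -0.194   0.2395]
back t50.7 w0.321 ff 0.0 F [-0.3 -0.6  0.3] p [ 0.4725 -0.2495  0.2892]
```

View pics/s9.png

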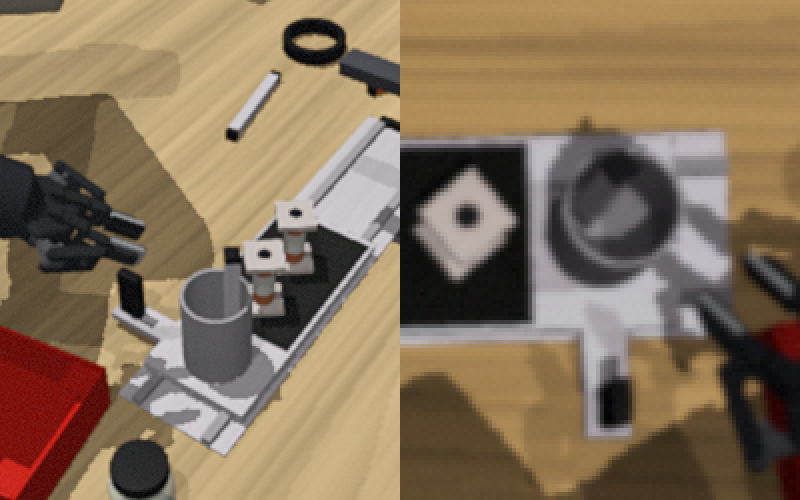

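The first post stands upright at the cup's far side. Now the second post.

```bash
python3 - <<'E'
from post import *
p=np.array(get_tool_pos());move_straight([p[0]-.02,p[1],.40],q(placeM(1,40*D2)),velocity=.3)
find_posts()
E
```

```text
post (array([408.7, 300.5]), array([ 17.1, 160.4]), 10.57) 377
```

```bash
python3 - <<'E'
from post import *
o=pick_post([.409,.3003],100.3); np.save('o.npy',o)
Mp=placeM(1,40*D2); t=CUP-.016*np.array([np.cos(40*D2),np.sin(40*D2)])
p=get_tool_pos();move_straight([p[0],p[1],.47],velocity=.25)
put([*t,.30],Mp,o); st('over')
a,d=shot('scene');save('s10',a[100:400,150:510].repeat(2,0).repeat(2,1)); held(a,d,t)
E
```

```text
down False t55.2 w0.451 ff 0.0 F [ 0.5  0.3 -0.5] p [0.3849 0.4337 0.1594]
closed t55.5 w0.164 ff 60.3 F [-0.8  1.4  4.2] p [0.3849 0.4339 0.1599]
lift t57.2 w0.167 ff 59.8 F [-0.3 -0.1 -1.5] p [0.3847 0.4335 0.3833]
over t59.6 w0.163 ff 59.8 F [ 0.4 -0.2 -0.9] p [ 0.5149 -0.2141  0.4354]
held 342 [ 0.6361 -0.1232  0.2344] [ 0.6362 -0.1234  0.3008] minz 0.2179 target [ 0.631  -0.1173]
```

View pics/s10.png

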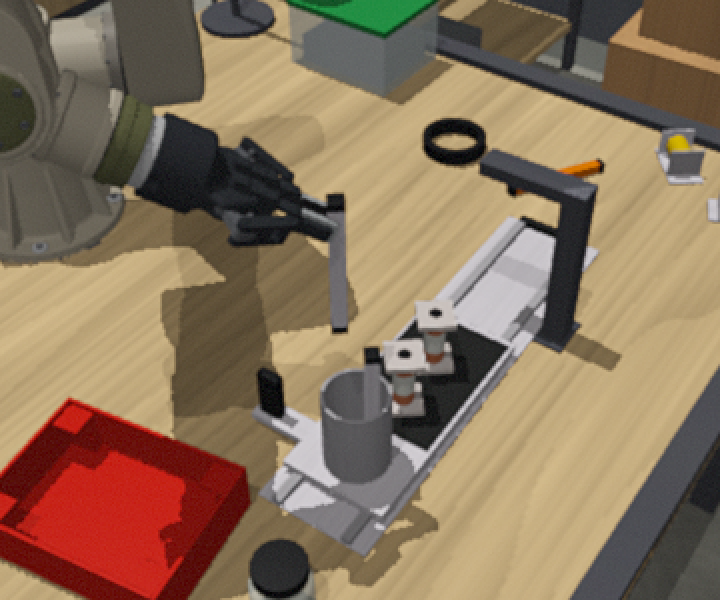

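The second post is vertical at (338,265) and lined up. I'll insert it, retreat and look.

```bash
python3 - <<'E'
from post import *
Mp=placeM(1,40*D2);o=np.load('o.npy');t=CUP-.016*np.array([np.cos(40*D2),np.sin(40*D2)])
put([*t,.22],Mp,o,.2); put([*t,.13],Mp,o,.1,8); st()
place([*t,.106],Mp,o,open_=.32,back=.10)
p=np.array(get_tool_pos());move_straight([p[0]-.02,p[1],.36],q(Mp),velocity=.3)
grip(0.)
a,d=shot('scene');b,e=shot('top')
save('s11',np.hstack([a[150:400,220:470].repeat(2,0).repeat(2,1)[:500,:400],cv2.resize(b[140:265,300:400],(400,500),interpolation=0)]))
W=cloud('top',e);ha=(W[...,2]>.07)&(W[...,2]<.1)&(abs(W[...,0]-.527)<.025)&(abs(W[...,1]+.11)<.04);print('handle',rect(W[ha]))
ux=np.array([-np.sin(DY),np.cos(DY)]); H=np.array([.527,-.111])
for f in(1,-1):
  M=tool(DY,np.pi/2,f); print([np.round(ik([*(H+ux*s),.06],M),2) for s in(-.05,.22)])
print(np.round(get_qpos(),2))
E
```

```text
t61.2 w0.162 ff 59.8 F [ 0.9 -0.2 -0.2] p [ 0.515  -0.2152  0.2665]
placed True t62.4 w0.164 ff 60.1 F [-1.  -0.8  4.4] p [ 0.515  -0.2151  0.2408]
centre z at contact 0.1051 expected 0.106
released t62.6 w0.319 ff 0.0 F [-0.2  1.2  0.1] p [ 0.5144 -0.2146  0.2397]
back t63.5 w0.322 ff 0.0 F [ 0.3 -0.9 -0.4] p [ 0.4481 -0.2701  0.2894]
handle (array([ 527.1, -111.5]), array([28.5, 14.2]), 4.97)
[array([-0.44,  0.4 , -0.32,  0.85,  0.  , -0.48]), array([ 0.06,  0.36, -0.38,  0.83,  0.  ,  0.01])]
[array([-0.44,  0.4 , -0.32,  0.85,  0.  ,  2.66]), array([ 0.06,  0.36, -0.38,  0.83,  0.  , -3.13])]
[-0.95  0.24 -0.34  1.13  1.04  1.42]
```

View pics/s11.png

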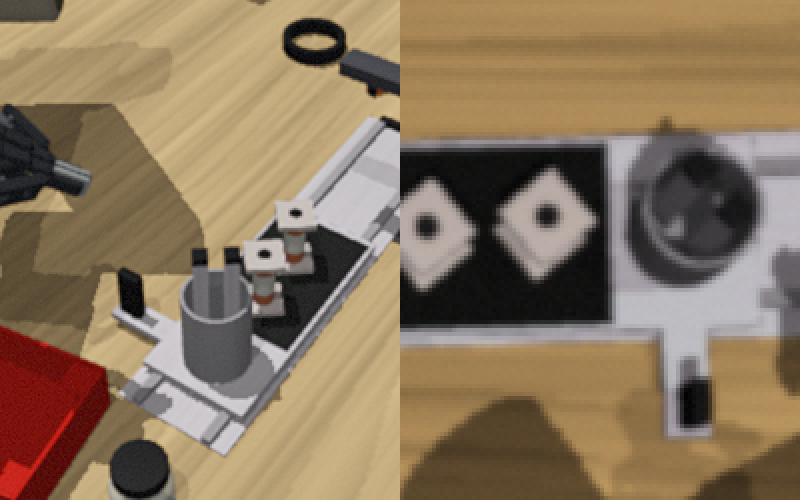

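Everything is aboard and standing. Now the push.

```bash
python3 - <<'E'
from post import *
u=np.array([-np.sin(DY),np.cos(DY)]); H=np.array([.527,-.1115]); M=tool(DY,np.pi/2,1)
P=lambda s,z=.062:[*(H+u*s),z]
go(P(-.055,.25),M); go(P(-.055),M,.2); st('ready')
print(go(P(-.01),M,.02,2.0)); st('touch')
s0=(np.array(get_tool_pos())[:2]-H)@u; print('s0',s0)
for k in (.06,.12,.18):
    hit=go(P(s0+k),M,.05,20); st(f'{k} {hit}')
    if hit: break
hit=go(P(s0+.26),M,.02,12); st(f'end {hit}'); s1=(np.array(get_tool_pos())[:2]-H)@u; print('travel',s1-s0)
E
```

```text
ready t67.1 w0.000 ff 0.0 F [0.6 0.8 0.6] p [ 0.5299 -0.1668  0.218 ]
True
touch t68.5 w0.000 ff 1.3 F [0.8 0.9 3.9] p [ 0.5282 -0.1385  0.2169]
s0 -0.02703369716196072
0.06 False t69.8 w0.000 ff 1.3 F [ 0.8 -0.3  2.7] p [ 0.5253 -0.0785  0.2168]
0.12 False t71.2 w0.001 ff 0.3 F [ 0.7 -0.3  0.8] p [ 0.5227 -0.0185  0.2168]
0.18 False t72.5 w-0.002 ff 0.4 F [ 0.2 -0.2  1.3] p [0.5203 0.0414 0.2169]
end True t74.7 w-0.001 ff 2.7 F [-0.4 -2.9  4.2] p [0.5187 0.0829 0.2175]
travel 0.22156873170352082
```

```bash
python3 - <<'E'
from post import *
u=np.array([-np.sin(DY),np.cos(DY)]); H=np.array([.527,-.1115]); M=tool(DY,np.pi/2,1)
P=lambda s,z=.062:[*(H+u*s),z]
S=lambda:(np.array(get_tool_pos())[:2]-H)@u
print(go(P(S()+.02),M,.01,15)); st('press'); s=S(); print(s+.02703)
go(P(s-.04),M,.1); go(P(s-.04,.2),M,.25); move_joints([-1.0,0,0,1.4,0,0]); st('away')
a,d=shot('scene');b,e=shot('top');W=cloud('top',e)
ha=(W[...,2]>.07)&(W[...,2]<.1)&(abs(W[...,0]-.517)<.03)&(abs(W[...,1]-.11)<.06);print('handle',rect(W[ha]))
save('s12',np.hstack([cv2.resize(a[130:380,260:460],(400,500)),cv2.resize(b[120:270,180:330],(400,500))]))
E
```

```text
True
press t75.4 w-0.001 ff 2.8 F [-1.  -3.7  5.3] p [0.5187 0.0841 0.2177]
0.22283774240855822
away t78.5 w0.001 ff 0.0 F [0.9 0.6 0.1] p [ 0.3136 -0.3392  0.5432]
handle (array([517.1, 108.9]), array([28. , 12.8]), 0.93)
```

View pics/s12.png

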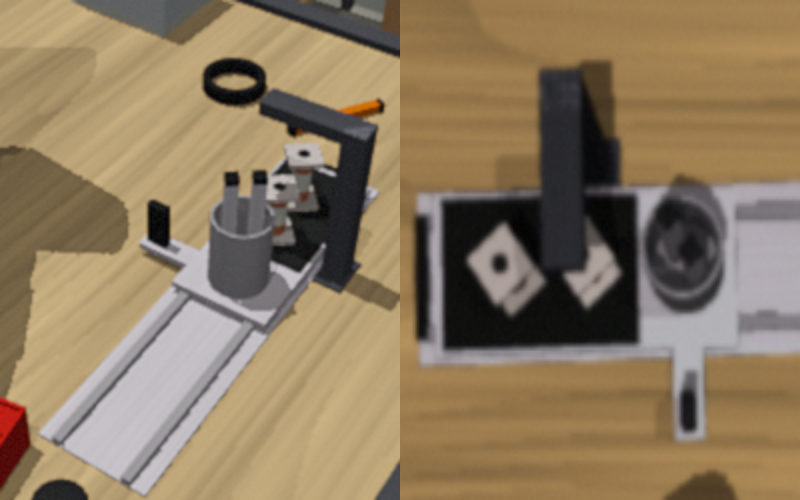

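The carriage is against its far stop, and both coils and both posts are standing. Handing in.

```bash
python3 -c "
from cell import *
print(close_job())"
```

```text
the job is handed in; nothing more can be done
None
```

Job handed in at about 79 s: both coils stand on the deck, both white posts found stand in the cup, and the carriage is pushed home against its far stop; the jar, tape roll and orange look-alike were left alone.

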